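# Turn the row of solder reels round into the bench tray

## Robot

A 6-joint arm with a two-finger parallel gripper is mounted at the origin on the work surface. World frame = base frame: x ahead of the robot, y to its left, z up, the work surface at z = 0. Lengths are in m, angles in rad, forces in N, time in s.
With the tool pointing down it reaches from about 0.35 to 0.775 m from the base axis. Payload 7.3 kg.
Tool frame: the origin (TCP) lies on the centre line of the jaws, within the pads' length; the fingertips stand 11 mm ahead of it and the grasp point (between the pads) lies 8 mm behind it; z points along the fingers, y is the direction in which the jaws open and shut (so a half turn about z gives the same grasp; the last joint's range is limited). The gripper opens to 92 mm and grips with 3 to 60 N. Pads are 19 mm wide; open, the fingers measure 130 mm over their backs; the gripper's body (75 mm by 190 mm) begins 47 mm behind the grasp point.
Start: joints at [-0.146, 0.342, 1.524, -0, 1.275, -0.146], TCP at [0.525, 0, 0.238] pointing down, gripper open.
Joint ranges: [-2.53, 2.53], [-0.77, 2.02], [0.04, 2.7], [-1, 4.14], [0.28, 2.66], [-3.11, 3.11]. Speed limits (rad/s): [2.57, 2.57, 3.14, 3.14, 3.14, 3.14].

## Interface

Orientations are given as [roll, pitch, yaw] about the fixed x, y, z axes, in that order (R = Rz(yaw) Ry(pitch) Rx(roll)).
In Python, from cell import robot gives the robot as it stands.
- The arm moves only by the tool jog_arm, never from a script. Its argument "deltas" is one flat list of numbers, 6 for each row, row after row: the shift along the world's x, y, z in units of 0.1 m (1.0 is 0.1 m), then the turn, a rotation vector about the world's x, y, z in units of 90 degrees (1.0 is 90 degrees). A call has 1 to 5 rows; each row is the pose to reach, as a shift and turn from the pose commanded when the call began; what a row does not reach only later rows make up. A row lasts 1/12 s, in which the tool goes at most 41.7 mm and 7.16 degrees, less where a joint would pass 70% of its speed; a pose out of reach is approached as far as the arm can. A call with a number of a shift or a turn outside -1 to 1 is refused whole. A call with a gripper value outside its range is refused whole. "claw" is the opening, from 0 (shut) to 1 (fully open), set as the call begins (left out, the last holds). The fingers move at their own pace and stop on an object; "newtons" is the grip in N (left out, the last holds). Time passes only in rows, so rows that repeat a pose let the fingers close. It gives the time, the measured TCP pose, the force and the opening at its end, in the units of the state.
- robot.observe(): the state, without advancing time (a new reading comes with each control period).
- robot.read_camera(name): name is "scene" or "side" or "wrist"; returns the picture (384x512x3 uint8, red, green, blue); there is no depth.
- robot.camera_params(name): a dict with "fx", "fy", "cx", "cy" (pixels), "R" (3x3) and "t" (3): a world point X has camera coordinates R X + t. Camera axes: x right, y down, z forward; pixel columns grow to the right and rows downward; lengths in m; the calibration is good to about 2 mm. A picture is of the moment at which its call begins: read the wrist's pose just before it. camera_params takes no time and is no camera call; for the wrist camera it gives the pose at the moment of the call.
- robot.hand_in(): hands the job in, once; it reports no verdict.
The state is a dict: "time": time; "qpos": joint angles; "qvel": joint speeds; "joint_efforts": joint torques, N m; "tool_pos": TCP position; "tool_rot": TCP orientation; "contact_force": force on the tool from outside, world axes, zero at the start; "torque": the same for the moment, N m; "opening": finger opening in m.
Only numpy, scipy, OpenCV 4.12 (cv2) and the standard library are available. Lean on these libraries where they do the work, as an engineer would, in place of code of your own. Each camera call takes 0.05 s, during which the arm holds its last target. There are 200 camera calls.

## Task

The operator across the bench needs the solder reels in the opposite order: move the four reels from the storage rail into the grey bench tray in reverse, so that the reel now at the rail's end nearest the robot goes into the tray compartment farthest from the robot, the second into the second farthest, and so on. Stand each reel upright and flat in the middle of its own compartment, never tipping one over, let go of them all, and leave the flux bottle, paste jar and nozzle where they are.

Things in the scene. Friction and masses are not known exactly. Their poses are not given: they have to be found in the camera images.
- reel_red: red solder reel standing upright (winding silver): 48 mm across its two round red flanges, 42 mm tall, about 150 g. Each flange is 6 mm thick (the upper one 36 to 42 mm above the foot) with a 38 mm winding between. Origin: centre of the underside; z up along its axis. Loose; starts in the pocket of its own colour, up to 5 mm off the pocket's centre.
- reel_lime: lime solder reel standing upright (winding silver): 48 mm across its two round lime flanges, 42 mm tall, about 150 g. Each flange is 6 mm thick (the upper one 36 to 42 mm above the foot) with a 38 mm winding between. Origin: centre of the underside; z up along its axis. Loose; starts in the pocket of its own colour, up to 5 mm off the pocket's centre.
- reel_blue: blue solder reel standing upright (winding silver): 48 mm across its two round blue flanges, 42 mm tall, about 150 g. Each flange is 6 mm thick (the upper one 36 to 42 mm above the foot) with a 38 mm winding between. Origin: centre of the underside; z up along its axis. Loose; starts in the pocket of its own colour, up to 5 mm off the pocket's centre.
- reel_white: white solder reel standing upright (winding silver): 48 mm across its two round white flanges, 42 mm tall, about 150 g. Each flange is 6 mm thick (the upper one 36 to 42 mm above the foot) with a 38 mm winding between. Origin: centre of the underside; z up along its axis. Loose; starts in the pocket of its own colour, up to 5 mm off the pocket's centre.
- pocket_red: red square shallow pocket, fixed on the rail, 70 mm square and 9 mm high, walls 3 mm, floor 3 mm thick. Origin: centre of its underside (on the rail's top); axes parallel to the rail's. Which of the rail's four positions it has differs from start to start.
- pocket_lime: lime square shallow pocket, fixed on the rail, 70 mm square and 9 mm high, walls 3 mm, floor 3 mm thick. Origin: centre of its underside (on the rail's top); axes parallel to the rail's. Which of the rail's four positions it has differs from start to start.
- pocket_blue: blue square shallow pocket, fixed on the rail, 70 mm square and 9 mm high, walls 3 mm, floor 3 mm thick. Origin: centre of its underside (on the rail's top); axes parallel to the rail's. Which of the rail's four positions it has differs from start to start.
- pocket_white: white square shallow pocket, fixed on the rail, 70 mm square and 9 mm high, walls 3 mm, floor 3 mm thick. Origin: centre of its underside (on the rail's top); axes parallel to the rail's. Which of the rail's four positions it has differs from start to start.
- rail: storage rail, fixed: dark steel bar 330 x 84 x 12 mm lying on the bench, with four coloured pockets in a row along its x axis at x = -114, -38, +38 and +114 mm. Origin: centre of its underside; x runs along the row, roughly away from the robot (within 0.2 rad), z up. It lies on the robot's left or right.
- tray: bench tray, fixed, empty, on the robot's other side from the rail: grey on a black base, 312 x 84 x 21 mm, four open compartments 72 x 72 mm inside, centred at x = -114, -38, +38, +114 mm, y = 0. Their floor is 14 mm above the tray's underside; 4 mm walls and dividers rise 7 mm above it. Origin: centre of the underside; x along the row, away from the robot (within 0.2 rad), z up.
- flux_bottle: bystander: small upright amber bottle, 36 mm across, 85 mm tall, loose. Origin: centre of its underside. Leave alone.
- paste_jar: bystander: low upright white jar with an orange cap, 48 mm across, 45 mm tall, loose. Origin: centre of its underside. Leave alone.
- nozzle: bystander: steel hot-air nozzle standing on its wide end, 36 mm across, 55 mm tall, loose. Origin: centre of its underside. Leave alone.
Not all that is in view belongs to the job. Leave any black or pink look-alike of the reel_red alone.

How it is judged:
By the outcome, as a careful person would: the job done as asked, in the order asked, and still so for the second after the job is handed in, with the robot touching nothing.
It also fails if it takes over 96 s, if anything falls off the work surface, if the arm or the gripper's body presses on something with over 40 N, if the wrist force passes 120 N, or if a joint passes its speed limit or range.

## Working session

There is one attempt and no reset: what is moved stays moved. The work goes in short steps, Python scripts to look and compute and a tool call to move; the robot and the scene stay as the last step left them, time stands still between calls to the robot, and variables do not carry over. Pictures are saved under pics/ and viewed, about 12 in all and at most 16, crops included, and the job is handed in when it is done.

Besides the shell and the picture viewer there is one more tool, called after "Request:" in YAML: its name, and indented under it one key for each argument. jog_arm: Moves the arm, as the interface text tells. Its arguments: {"type":"object","properties":{"deltas":{"type":"array","items":{"type":"number"}},"claw":{"type":"number"},"newtons":{"type":"number"}},"required":["deltas"]}

```bash
mkdir -p pics; ls
python3 - <<'E'
from cell import robot
import cv2,numpy as np
s=robot.observe();print({k:np.round(v,3) for k,v in s.items()})
for n in("scene","side"):
    cv2.imwrite(f"pics/{n}0.png",robot.read_camera(n)[:,:,::-1])
    p=robot.camera_params(n);print(n,p["fx"],p["cx"],p["cy"],np.round(-np.array(p["R"]).T@p["t"],3))
E
```

```text
pics
{'time': np.float64(0.0), 'qpos': array([-0.146,  0.343,  1.525, -0.   ,  1.275, -0.146]), 'qvel': array([-0.   ,  0.001, -0.001, -0.001,  0.001,  0.001]), 'joint_efforts': array([ 1.0000e-03, -4.3125e+01, -2.4422e+01,  7.2000e-02,  5.6000e-02,
       -0.0000e+00]), 'tool_pos': array([0.525, 0.   , 0.237]), 'tool_rot': array([-3.14 , -0.   ,  1.571]), 'contact_force': array([-0.688,  0.525, -0.257]), 'torque': array([ 0.005, -0.045, -0.053]), 'opening': np.float64(0.092)}
scene 347.8989515696624 249.85944043276618 186.31178788924646 [0.896 0.594 0.701]
side 366.0085800329939 255.8122063959414 184.48399767275356 [ 0.408 -0.793  0.668]
```

View pics/scene0.png

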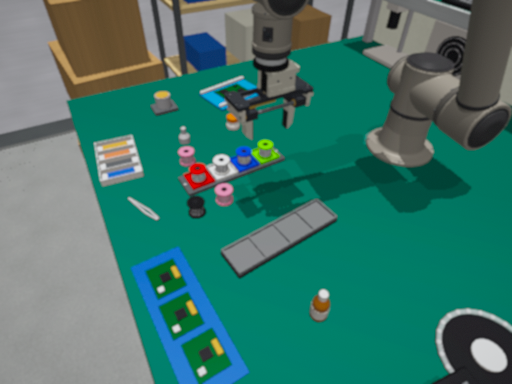

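View pics/side0.png

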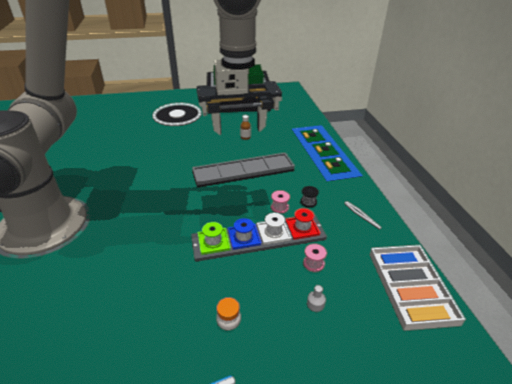

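```bash
cat > h.py <<'E'
from cell import robot
import cv2,numpy as np
def ray(P,uv,z):
    uv=np.atleast_2d(np.array(uv,float));R=np.array(P["R"]);C=-R.T@P["t"]
    d=np.c_[(uv[:,0]-P["cx"])/P["fx"],(uv[:,1]-P["cy"])/P["fy"],np.ones(len(uv))]@R
    return (C+d*((z-C[2])/d[:,2])[:,None])[:,:2]
def tri(Ps,uvs):
    A=[];b=[]
    for P,(u,v) in zip(Ps,uvs):
        R=np.array(P["R"]);C=-R.T@P["t"];d=R.T@[(u-P["cx"])/P["fx"],(v-P["cy"])/P["fy"],1];d/=np.linalg.norm(d)
        M=np.eye(3)-np.outer(d,d);A.append(M);b.append(M@C)
    return np.linalg.solve(sum(A),sum(b))
H={"red":[(0,5),(175,180)],"lime":[(35,55)],"blue":[(108,125)],"pink":[(160,174)],"orange":[(6,18)]}
def mask(im,c,smin=120,vmin=70):
    h=cv2.cvtColor(im,cv2.COLOR_RGB2HSV)
    if c=="pink":smin=60
    m=sum(cv2.inRange(h,(a,smin,vmin),(b,255,255)) for a,b in H[c])
    return m.astype(np.uint8)
def blobs(m,amin=40):
    n,_,s,c=cv2.connectedComponentsWithStats(m)
    return [(s[i,4],*np.round(c[i],1),*s[i,:4]) for i in range(1,n) if s[i,4]>amin]
E
python3 - <<'E'
from h import *
for n in("scene","side"):
    im=cv2.imread(f"pics/{n}0.png")[:,:,::-1].copy();P=robot.camera_params(n)
    for c in H:
        for b in blobs(mask(im,c)): print(n,c,b[0],b[1:3],"z.035:",ray(P,b[1:3],.025)[0].round(3))
    h=cv2.cvtColor(im,cv2.COLOR_RGB2HSV)
    g=cv2.inRange(h,(0,0,70),(180,40,160))
    x0,y0,x1,y1=(215,190,345,280) if n=="scene" else (185,145,300,190)
    q=np.zeros_like(g);q[y0:y1,x0:x1]=g[y0:y1,x0:x1]
    q=cv2.morphologyEx(q,cv2.MORPH_CLOSE,np.ones((5,5)))
    c=max(cv2.findContours(q,0,2)[0],key=cv2.contourArea)[:,0]
    w=ray(P,c,.019);r=cv2.minAreaRect((w*1000).astype(np.float32));print("tray",r,np.round(cv2.boxPoints(r)))
    for nm,uv in {"scene":dict(pinkA=(187,150),pinkB=(224,188),black=(196,201),bottle=(183,140)),"side":dict(pinkA=(315,251),pinkB=(281,197),black=(310,191),noz=(317,300))}[n].items(): print(nm,ray(P,uv,.035).round(3))
E
```

```text
scene red 438 (np.float64(198.2), np.float64(175.6)) z.035: [ 0.66 -0.15]
scene lime 343 (np.float64(265.1), np.float64(151.5)) z.035: [ 0.428 -0.158]
scene blue 144 (np.float64(199.9), np.float64(48.0)) z.035: [ 0.291 -1.031]
scene blue 340 (np.float64(243.9), np.float64(159.8)) z.035: [ 0.508 -0.153]
scene pink 223 (np.float64(186.5), np.float64(155.4)) z.035: [ 0.656 -0.257]
scene pink 316 (np.float64(223.5), np.float64(193.2)) z.035: [ 0.627 -0.048]
scene orange 8150 (np.float64(100.5), np.float64(44.7)) z.035: [ 0.713 -1.299]
scene orange 1206 (np.float64(309.5), np.float64(27.7)) z.035: [-0.357 -1.014]
scene orange 75 (np.float64(231.1), np.float64(117.8)) z.035: [ 0.436 -0.387]
scene orange 71 (np.float64(116.6), np.float64(152.9)) z.035: [ 0.846 -0.372]
scene orange 163 (np.float64(320.2), np.float64(304.5)) z.035: [0.591 0.348]
tray ((556.8817138671875, 142.33953857421875), (310.3874816894531, 84.85371398925781), 6.084797382354736) [[398. 168.]
 [407.  84.]
 [716. 117.]
 [707. 201.]]
pinkA [[ 0.648 -0.269]]
pinkB [[ 0.62  -0.057]]
black [[ 0.708 -0.046]]
bottle [[ 0.641 -0.3
[... 541 characters left out ...]
ange 164 (np.float64(10.4), np.float64(57.3)) z.035: [-0.482  1.353]
side orange 223 (np.float64(80.7), np.float64(67.2)) z.035: [-0.095  1.139]
side orange 74 (np.float64(3.2), np.float64(91.4)) z.035: [-0.366  0.881]
side orange 53 (np.float64(245.2), np.float64(125.2)) z.035: [0.607 0.401]
side orange 392 (np.float64(416.9), np.float64(292.9)) z.035: [ 0.838 -0.392]
side orange 411 (np.float64(227.6), np.float64(308.6)) z.035: [ 0.442 -0.357]
tray ((556.691162109375, 143.00205993652344), (309.17852783203125, 87.154052734375), 5.645205974578857) [[399. 171.]
 [407.  84.]
 [715. 115.]
 [706. 202.]]
pinkA [[ 0.661 -0.249]]
pinkB [[ 0.631 -0.043]]
black [[ 0.718 -0.031]]
noz [[ 0.622 -0.377]]
```

Request:
jog_arm:
  deltas: [0, -0.2, 0.1, 0, 0, -0.07, 0, -0.4, 0.2, 0, 0, -0.14, 0, -0.6, 0.3, 0, 0, -0.21, 0, -0.8, 0.4, 0, 0, -0.28, 0, -1, 0.5, 0, 0, -0.35]

```text
time: 0.52
tool_pos: [0.5247, -0.1008, 0.2878]
tool_rot: [-3.141, 0.0, 1.016]
contact_force: [0.2, 0.6, 0.2]
opening: 0.092
```

Request:
jog_arm:
  deltas: [0.02, -0.1, 0.1, 0, 0, -0.07, 0.04, -0.2, 0.2, 0, 0, -0.14, 0.06, -0.3, 0.3, 0, 0, -0.21, 0.08, -0.4, 0.4, 0, 0, -0.28, 0.1, -0.5, 0.5, 0, 0, -0.35]

```text
time: 0.93
tool_pos: [0.5349, -0.1504, 0.3378]
tool_rot: [-3.141, 0.001, 0.466]
contact_force: [0.0, 0.7, 0.5]
opening: 0.0918
```

Request:
jog_arm:
  deltas: [0, 0, 0, 0, 0, -0.07, 0, 0, 0, 0, 0, -0.14, 0, 0, 0, 0, 0, -0.21, 0, 0, 0, 0, 0, -0.27, 0, 0, 0, 0, 0, -0.27]
  claw: 0.8
  newtons: 20

```text
time: 1.35
tool_pos: [0.5349, -0.15, 0.3373]
tool_rot: [-3.141, 0.001, 0.044]
contact_force: [-0.2, 0.3, 0.2]
opening: 0.0736
```

Run:
```python
from h import *
s=robot.observe();print(s["time"],s["tool_pos"].round(4),s["tool_rot"].round(3),s["opening"])
P=robot.camera_params("wrist");im=robot.read_camera("wrist");cv2.imwrite("pics/w1.png",im[:,:,::-1])
np.save("w1.npy",P,allow_pickle=True)
print(P["fx"],-np.array(P["R"]).T@P["t"],np.array(P["R"]).round(2))
```

```text
1.35 [ 0.5349 -0.15    0.3373] [-3.141e+00  1.000e-03  4.400e-02] 0.0735595686982213
344.9231940234679 [ 0.61380385 -0.14654838  0.48431686] [[ 0.04 -1.    0.  ]
 [-0.95 -0.04  0.29]
 [-0.29 -0.01 -0.96]]
```

View pics/w1.png

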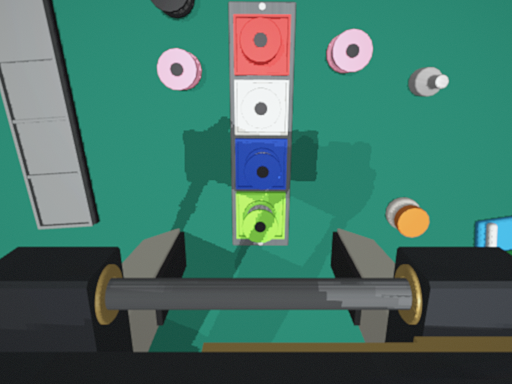

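The wrist view shows the row from far to near: red (260,40), white (261,108), blue (262,172), lime (260,227). The pink look-alikes stand beside the rail at (178,69) and (350,50), and the black one is at (175,5). I leave all three alone.

```bash
python3 - <<'E'
from h import *
im=cv2.imread("pics/w1.png");P=np.load("w1.npy",allow_pickle=True).item()
v=im.max(2)
for n,(u,w) in dict(red=(260,40),white=(261,108),blue=(262,172),lime=(260,227)).items():
    q=np.zeros_like(v);q[w-11:w+12,u-11:u+12]=(v[w-11:w+12,u-11:u+12]<85)
    b=max(blobs(q,15));print(n,b,ray(P,b[1:3],.057).round(4))
np.set_printoptions(suppress=True)
a=.1025
for x in(-.114,-.038,.038,.114):print("tray",(np.array([.5568,.1427])+x*np.array([np.cos(a),np.sin(a)])).round(4))
E
python3 -c "
import cv2;i=cv2.imread('pics/w1.png')[0:250,140:400];cv2.imwrite('pics/w1c.png',cv2.resize(i,None,fx=2.4,fy=2.4,interpolation=2))"
```

```text
Traceback (most recent call last):
ValueError: max() iterable argument is empty
```

View pics/w1c.png

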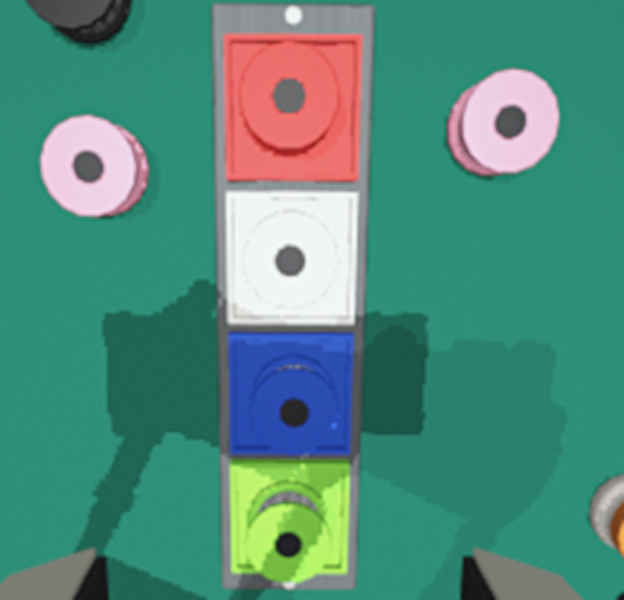

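The crop confirms the four reels in their own-colour pockets: lime nearest the robot, then blue, white and red. The hole centres are clear.

Run:
```python
from h import *
im=cv2.imread("pics/w1.png");P=np.load("w1.npy",allow_pickle=True).item()
v=im.max(2)
for n,(u,w) in dict(red=(260,40),white=(261,108),blue=(262,172),lime=(260,227)).items():
    s=np.s_[w-10:w+11,u-10:u+11];_,t=cv2.threshold(v[s].copy(),0,1,cv2.THRESH_BINARY_INV|cv2.THRESH_OTSU)
    q=np.zeros_like(v);q[s]=t
    b=max(blobs(q,15));print(n,b[:3],b[5:],ray(P,b[1:3],.057).round(4))
a=.1025
for x in(-.114,-.038,.038,.114):print("tray",(np.array([.5568,.1427])+x*np.array([np.cos(a),np.sin(a)])).round(4))
```

```text
red (np.int32(154), np.float64(260.0), np.float64(39.5)) (np.int32(13), np.int32(14)) [[ 0.6624 -0.1468]]
white (np.int32(126), np.float64(260.5), np.float64(108.2)) (np.int32(12), np.int32(13)) [[ 0.586  -0.1509]]
blue (np.int32(110), np.float64(262.2), np.float64(171.7)) (np.int32(12), np.int32(12)) [[ 0.5072 -0.1567]]
lime (np.int32(91), np.float64(259.8), np.float64(226.5)) (np.int32(11), np.int32(10)) [[ 0.4316 -0.157 ]]
tray [0.4434 0.131 ]
tray [0.519  0.1388]
tray [0.5946 0.1466]
tray [0.6702 0.1544]
```

Request:
jog_arm:
  deltas: [-0.15, -0.01, -0.15, 0, 0, 0, -0.4, -0.03, -0.4, 0, 0, 0, -0.65, -0.05, -0.65, 0, 0, 0, -0.88, -0.06, -0.88, 0, 0, 0, -1, -0.07, -1, 0, 0, 0]

```text
time: 1.82
tool_pos: [0.4316, -0.156, 0.2351]
tool_rot: [-3.139, 0.005, 0.051]
contact_force: [0.4, -0.0, 0.0]
opening: 0.0732
```

Request:
jog_arm:
  deltas: [-0.03, 0, -0.25, 0, 0, 0, -0.03, 0, -0.55, 0, 0, 0, -0.03, 0, -0.85, 0, 0, 0, -0.03, 0, -1, 0, 0, 0, -0.03, 0, -1, 0, 0, 0]

```text
time: 2.23
tool_pos: [0.43, -0.1559, 0.1347]
tool_rot: [-3.138, 0.006, 0.05]
contact_force: [-1.0, 0.6, -0.1]
opening: 0.0735
```

Run:
```python
from h import *
s=robot.observe();print(s["time"],s["tool_pos"].round(4),s["tool_rot"].round(3),s["opening"])
P=robot.camera_params("wrist");im=robot.read_camera("wrist");cv2.imwrite("pics/w2.png",im[:,:,::-1])
```

```text
2.2333 [ 0.43   -0.1559  0.1347] [-3.138  0.006  0.05 ] 0.07352988006430526
```

View pics/w2.png

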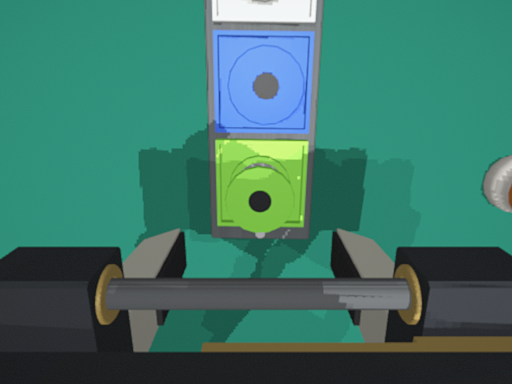

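Request:
jog_arm:
  deltas: [0.01, -0.01, -0.2, 0, 0, 0, 0.01, -0.01, -0.45, 0, 0, 0, 0.01, -0.01, -0.7, 0, 0, 0, 0.01, -0.01, -0.84, 0, 0, 0, 0.01, -0.01, -0.9, 0, 0, 0]

```text
time: 2.7
tool_pos: [0.4331, -0.158, 0.0472]
tool_rot: [-3.141, 0.001, 0.049]
contact_force: [0.1, 0.0, -0.6]
opening: 0.0734
```

Request:
jog_arm:
  deltas: [0, 0, 0, 0, 0, 0, 0, 0, 0, 0, 0, 0, 0, 0, 0, 0, 0, 0, 0, 0, 0, 0, 0, 0, 0, 0, 0, 0, 0, 0]
  claw: 0.4
  newtons: 20

```text
time: 3.12
tool_pos: [0.4337, -0.1582, 0.0488]
tool_rot: [3.14, -0.002, 0.047]
contact_force: [-0.3, 0.3, 4.7]
opening: 0.047
```

Run:
```python
from h import *
s=robot.observe();print(s["time"],s["tool_pos"].round(4),s["tool_rot"].round(3),s["opening"],s["contact_force"].round(1))
im=robot.read_camera("wrist");cv2.imwrite("pics/w3.png",im[:,:,::-1])
```

```text
3.1167 [ 0.4337 -0.1582  0.0488] [ 3.14e+00 -2.00e-03  4.70e-02] 0.04704121906088987 [-0.3  0.3  4.7]
```

View pics/w3.png

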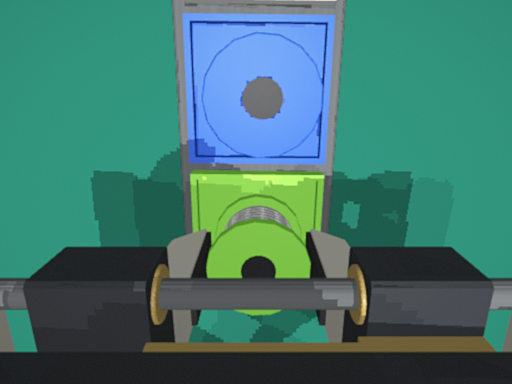

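Request:
jog_arm:
  deltas: [0, 0, 0.08, 0, 0, 0, 0, 0, 0.25, 0, 0, 0, 0, 0, 0.5, 0, 0, 0, 0, 0, 0.8, 0, 0, 0, 0.02, 0.02, 1, 0, 0, 0]

```text
time: 3.58
tool_pos: [0.4351, -0.1563, 0.1503]
tool_rot: [3.14, -0.001, 0.047]
contact_force: [0.4, -0.4, -1.7]
opening: 0.047
```

Request:
jog_arm:
  deltas: [0.06, 0.08, 0, 0, 0, 0, 0.18, 0.24, 0, 0, 0, 0, 0.34, 0.45, 0, 0, 0, 0, 0.52, 0.7, 0, 0, 0, 0, 0.72, 0.96, 0, 0, 0, 0]

```text
time: 4.0
tool_pos: [0.5069, -0.0587, 0.1472]
tool_rot: [-3.141, 0.002, 0.046]
contact_force: [-0.5, -0.0, -2.0]
opening: 0.0471
```

Request:
jog_arm:
  deltas: [0.15, 0.2, 0, 0, 0, 0, 0.3, 0.4, 0, 0, 0, 0, 0.45, 0.6, 0, 0, 0, 0, 0.6, 0.8, 0, 0, 0, 0, 0.75, 1, 0, 0, 0, 0]

```text
time: 4.42
tool_pos: [0.582, 0.0417, 0.1467]
tool_rot: [-3.141, 0.002, 0.048]
contact_force: [0.4, -0.3, -1.2]
opening: 0.0471
```

Request:
jog_arm:
  deltas: [0.17, 0.2, 0, 0, 0, 0, 0.34, 0.44, 0, 0, 0, 0, 0.5, 0.68, 0, 0, 0, 0, 0.65, 0.88, 0, 0, 0, 0, 0.75, 1, 0, 0, 0, 0]

```text
time: 4.83
tool_pos: [0.6572, 0.143, 0.1463]
tool_rot: [-3.141, 0.002, 0.049]
contact_force: [-0.7, 0.1, -2.2]
opening: 0.0474
```

Run:
```python
from h import *
s=robot.observe();print(s["time"],s["tool_pos"].round(4),s["tool_rot"].round(3),s["opening"],s["contact_force"].round(1))
P=robot.camera_params("wrist");np.save("w4.npy",P,allow_pickle=True)
im=robot.read_camera("wrist");cv2.imwrite("pics/w4.png",im[:,:,::-1])
```

```text
4.8333 [0.6572 0.143  0.1463] [-3.141e+00  2.000e-03  4.900e-02] 0.047361416905175015 [-0.7  0.1 -2.2]
```

View pics/w4.png

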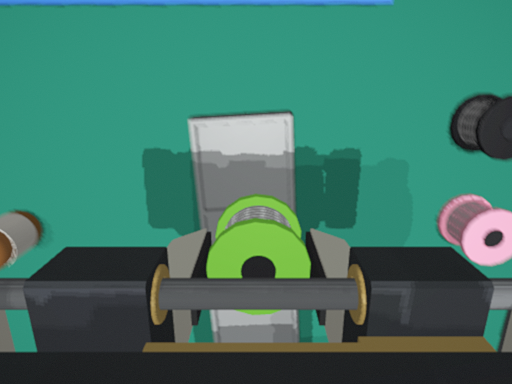

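Run:
```python
from h import *
P=np.load("w4.npy",allow_pickle=True).item();im=cv2.imread("pics/w4.png")
v=im.max(2);s=np.s_[245:276,236:282]
_,t=cv2.threshold(v[s].copy(),0,1,cv2.THRESH_BINARY_INV|cv2.THRESH_OTSU)
q=np.zeros_like(v);q[s]=t;q[277:]=0;b=max(blobs(q));print(b)
cols=np.where(q.any(0))[0];print(cols.min(),cols.max())
# flange outline green columns extents rows for centre
print("hole",ray(P,[(258.5,270)],.1463+.0085))
print("tray far corners",ray(P,[(190,116),(293,112)],.021).round(4))
a=.1025;c=np.array([.5568,.1427]);R=np.array([[np.cos(a),-np.sin(a)],[np.sin(a),np.cos(a)]])
for y in(.042,-.042):print("pred",c+R@[.156,y])
```

```text
(np.int32(580), np.float64(257.9), np.float64(266.7), np.int32(241), np.int32(256), np.int32(35), np.int32(20))
241 275
hole [[0.65582454 0.14263876]]
tray far corners [[0.7098 0.1983]
 [0.7168 0.1188]]
pred [0.70768376 0.20044158]
pred [0.7162787  0.11688245]
```

Request:
jog_arm:
  deltas: [0.06, 0.04, -0.1, 0, 0, 0, 0.12, 0.09, -0.3, 0, 0, 0, 0.16, 0.12, -0.55, 0, 0, 0, 0.16, 0.12, -0.75, 0, 0, 0, 0.16, 0.12, -0.85, 0, 0, 0]

```text
time: 5.3
tool_pos: [0.6706, 0.1514, 0.058]
tool_rot: [3.141, 0.007, 0.047]
contact_force: [-0.3, -0.1, -2.0]
opening: 0.0466
```

Request:
jog_arm:
  deltas: [0, 0, -0.06, 0, 0, 0, 0, 0, -0.1, 0, 0, 0, 0, 0, -0.13, 0, 0, 0, 0, 0, -0.14, 0, 0, 0, 0, 0, -0.14, 0, 0, 0]

```text
time: 5.72
tool_pos: [0.6734, 0.1519, 0.0496]
tool_rot: [3.142, -0.001, 0.047]
contact_force: [0.0, -0.1, -1.8]
opening: 0.0467
```

Request:
jog_arm:
  deltas: [0, 0.02, 0, 0, 0, 0, -0.01, 0.03, -0.01, 0, 0, 0, -0.01, 0.03, -0.02, 0, 0, 0, -0.01, 0.03, -0.02, 0, 0, 0, -0.01, 0.03, -0.02, 0, 0, 0]

```text
time: 6.13
tool_pos: [0.6723, 0.1555, 0.0479]
tool_rot: [-3.141, -0.001, 0.047]
contact_force: [-1.5, 1.3, 5.6]
opening: 0.0466
```

Request:
jog_arm:
  deltas: [0, 0, 0, 0, 0, 0, 0, 0, 0, 0, 0, 0, 0, 0, 0, 0, 0, 0, 0, 0, 0, 0, 0, 0, 0, 0, 0.05, 0, 0, 0]
  claw: 0.75

```text
time: 6.55
tool_pos: [0.6713, 0.1548, 0.0505]
tool_rot: [3.141, 0.002, 0.047]
contact_force: [0.3, -0.2, -0.2]
opening: 0.0686
```

Request:
jog_arm:
  deltas: [0, 0, 0.15, 0, 0, 0, 0, 0, 0.4, 0, 0, 0, 0, 0, 0.7, 0, 0, 0, 0, 0, 0.95, 0, 0, 0, -0.04, -0.02, 1, 0, 0, 0]

```text
time: 6.97
tool_pos: [0.6707, 0.1535, 0.1575]
tool_rot: [-3.141, -0.009, 0.047]
contact_force: [1.0, 0.4, 0.2]
opening: 0.0687
```

```bash
cat >> h.py <<'E'
def hole(u,w,z=.056,r=14,name="wrist",save=None):
    P=robot.camera_params(name);im=robot.read_camera(name)
    if save:cv2.imwrite(save,im[:,:,::-1])
    v=im.max(2);s=np.s_[w-r:w+r+1,u-r:u+r+1];_,t=cv2.threshold(v[s].copy(),0,1,cv2.THRESH_BINARY_INV|cv2.THRESH_OTSU)
    q=np.zeros_like(v);q[s]=t;b=max(blobs(q,8));print("hole",b,ray(P,b[1:3],z).round(4))
E
python3 - <<'E'
from h import *
s=robot.observe();print(s["time"],s["tool_pos"].round(4),s["tool_rot"].round(3),s["opening"],s["contact_force"].round(1))
hole(260,201,r=18,save="pics/w5.png")
E
```

```text
6.9667 [0.6707 0.1535 0.1575] [-3.141 -0.009  0.047] 0.06874478753172594 [1.  0.4 0.2]
hole (np.int32(300), np.float64(255.7), np.float64(196.3), np.int32(246), np.int32(187), np.int32(20), np.int32(19)) [[0.6693 0.1551]]
```

View pics/w5.png

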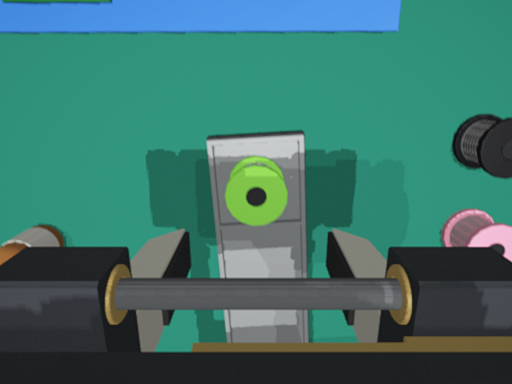

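Request:
jog_arm:
  deltas: [-0.06, -0.12, 0, 0, 0, 0, -0.15, -0.3, 0, 0, 0, 0, -0.27, -0.52, 0, 0, 0, 0, -0.4, -0.76, 0, 0, 0, 0, -0.53, -1, 0, 0, 0, 0]

```text
time: 7.43
tool_pos: [0.6135, 0.0522, 0.1502]
tool_rot: [-3.142, 0.003, 0.048]
contact_force: [0.4, 0.8, 1.3]
opening: 0.0689
```

Request:
jog_arm:
  deltas: [-0.11, -0.2, 0, 0, 0, 0, -0.21, -0.4, 0, 0, 0, 0, -0.32, -0.6, 0, 0, 0, 0, -0.42, -0.8, 0, 0, 0, 0, -0.53, -1, 0, 0, 0, 0]

```text
time: 7.85
tool_pos: [0.5606, -0.0478, 0.1505]
tool_rot: [-3.141, 0.002, 0.047]
contact_force: [0.1, -0.9, -0.5]
opening: 0.0689
```

Request:
jog_arm:
  deltas: [-0.13, -0.25, 0, 0, 0, 0, -0.26, -0.5, 0, 0, 0, 0, -0.39, -0.74, 0, 0, 0, 0, -0.48, -0.92, 0, 0, 0, 0, -0.53, -1, 0, 0, 0, 0]

```text
time: 8.27
tool_pos: [0.5073, -0.1488, 0.1507]
tool_rot: [-3.141, 0.002, 0.045]
contact_force: [0.9, 0.9, -0.3]
opening: 0.0687
```

Request:
jog_arm:
  deltas: [-0.01, -0.05, -0.1, 0, 0, 0, -0.01, -0.1, -0.25, 0, 0, 0, -0.01, -0.1, -0.4, 0, 0, 0, -0.01, -0.1, -0.45, 0, 0, 0, -0.01, -0.1, -0.45, 0, 0, 0]

```text
time: 8.68
tool_pos: [0.5072, -0.1557, 0.1046]
tool_rot: [-3.139, 0.004, 0.048]
contact_force: [1.3, -0.2, 0.8]
opening: 0.0689
```

Run:
```python
from h import *
s=robot.observe();print(s["time"],s["tool_pos"].round(4),s["tool_rot"].round(3),s["opening"],s["contact_force"].round(1))
hole(260,228,z=.057,r=20,save="pics/w6.png")
```

```text
8.6833 [ 0.5072 -0.1557  0.1046] [-3.139  0.004  0.048] 0.06886611735308723 [ 1.3 -0.2  0.8]
hole (np.int32(491), np.float64(259.3), np.float64(219.8), np.int32(247), np.int32(208), np.int32(26), np.int32(25)) [[ 0.5073 -0.1565]]
```

View pics/w6.png

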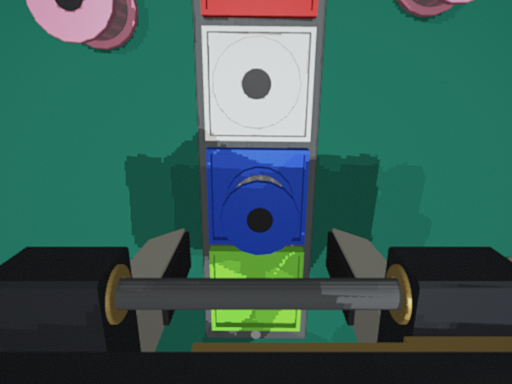

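Request:
jog_arm:
  deltas: [0, 0, -0.15, 0, 0, 0, 0, 0, -0.35, 0, 0, 0, 0, 0, -0.5, 0, 0, 0, 0, 0, -0.57, 0, 0, 0, 0, 0, -0.59, 0, 0, 0]

```text
time: 9.15
tool_pos: [0.5079, -0.1564, 0.0471]
tool_rot: [-3.141, 0.001, 0.048]
contact_force: [-0.2, -0.3, -0.1]
opening: 0.0691
```

Request:
jog_arm:
  deltas: [0, 0, 0, 0, 0, 0, 0, 0, 0, 0, 0, 0, 0, 0, 0, 0, 0, 0, 0, 0, 0, 0, 0, 0, 0, 0, 0, 0, 0, 0]
  claw: 0.4

```text
time: 9.57
tool_pos: [0.5086, -0.1572, 0.0486]
tool_rot: [3.141, -0.002, 0.047]
contact_force: [-0.2, 1.0, 4.7]
opening: 0.0472
```

Request:
jog_arm:
  deltas: [0, 0, 0.08, 0, 0, 0, 0, 0, 0.25, 0, 0, 0, 0, 0, 0.5, 0, 0, 0, 0, 0, 0.8, 0, 0, 0, 0, 0, 1, 0, 0, 0]

```text
time: 9.98
tool_pos: [0.5083, -0.1572, 0.1504]
tool_rot: [3.141, -0.002, 0.047]
contact_force: [0.2, 0.2, -1.7]
opening: 0.0472
```

Run:
```python
from h import *
s=robot.observe();print(s["time"],s["tool_pos"].round(4),s["opening"],s["contact_force"].round(1))
```

```text
9.9833 [ 0.5083 -0.1572  0.1504] 0.04723729442664662 [ 0.2  0.2 -1.7]
```

Request:
jog_arm:
  deltas: [0.03, 0.1, 0, 0, 0, 0, 0.08, 0.28, 0, 0, 0, 0, 0.15, 0.5, 0, 0, 0, 0, 0.22, 0.75, 0, 0, 0, 0, 0.29, 1, 0, 0, 0, 0]

```text
time: 10.4
tool_pos: [0.5365, -0.0556, 0.147]
tool_rot: [-3.141, 0.002, 0.046]
contact_force: [0.6, 0.5, -2.6]
opening: 0.0474
```

Request:
jog_arm:
  deltas: [0.06, 0.2, 0, 0, 0, 0, 0.12, 0.4, 0, 0, 0, 0, 0.17, 0.6, 0, 0, 0, 0, 0.23, 0.8, 0, 0, 0, 0, 0.29, 1, 0, 0, 0, 0]

```text
time: 10.82
tool_pos: [0.5654, 0.0446, 0.1468]
tool_rot: [-3.141, 0.002, 0.047]
contact_force: [-0.4, -0.8, -1.9]
opening: 0.0469
```

Request:
jog_arm:
  deltas: [0.07, 0.24, 0, 0, 0, 0, 0.14, 0.48, 0, 0, 0, 0, 0.21, 0.71, 0, 0, 0, 0, 0.26, 0.9, 0, 0, 0, 0, 0.29, 1, 0, 0, 0, 0]

```text
time: 11.23
tool_pos: [0.5945, 0.1457, 0.1467]
tool_rot: [-3.141, 0.002, 0.049]
contact_force: [-0.6, 0.7, -2.1]
opening: 0.0474
```

Request:
jog_arm:
  deltas: [0, 0.03, -0.1, 0, 0, 0, 0, 0.04, -0.3, 0, 0, 0, 0, 0.04, -0.55, 0, 0, 0, 0, 0.04, -0.75, 0, 0, 0, 0, 0.04, -0.85, 0, 0, 0]

```text
time: 11.65
tool_pos: [0.5926, 0.1458, 0.0589]
tool_rot: [3.141, 0.006, 0.046]
contact_force: [-1.1, -0.1, -2.8]
opening: 0.0473
```

Request:
jog_arm:
  deltas: [0, 0, -0.05, 0, 0, 0, 0, 0, -0.09, 0, 0, 0, 0, 0, -0.12, 0, 0, 0, 0, 0, -0.13, 0, 0, 0, 0, 0, -0.13, 0, 0, 0]

```text
time: 12.07
tool_pos: [0.5954, 0.147, 0.0504]
tool_rot: [3.142, -0.001, 0.047]
contact_force: [-0.7, 0.4, -2.0]
opening: 0.0468
```

Request:
jog_arm:
  deltas: [0, 0, -0.01, 0, 0, 0, 0, 0, -0.02, 0, 0, 0, 0, 0, -0.03, 0, 0, 0, 0, 0, -0.03, 0, 0, 0, 0, 0, -0.03, 0, 0, 0]

```text
time: 12.48
tool_pos: [0.5954, 0.1471, 0.0477]
tool_rot: [3.142, -0.001, 0.047]
contact_force: [-1.6, -0.2, 6.3]
opening: 0.047
```

Request:
jog_arm:
  deltas: [0, 0, 0, 0, 0, 0, 0, 0, 0, 0, 0, 0, 0, 0, 0, 0, 0, 0, 0, 0, 0, 0, 0, 0, 0, 0, 0.05, 0, 0, 0]
  claw: 0.75

```text
time: 12.9
tool_pos: [0.5943, 0.1469, 0.0508]
tool_rot: [3.141, 0.002, 0.047]
contact_force: [-1.1, 0.1, -0.2]
opening: 0.0684
```

Request:
jog_arm:
  deltas: [0, 0, 0.15, 0, 0, 0, 0, 0, 0.4, 0, 0, 0, 0, 0, 0.7, 0, 0, 0, 0, 0, 0.95, 0, 0, 0, 0, 0, 1, 0, 0, 0]

```text
time: 13.32
tool_pos: [0.5973, 0.1473, 0.157]
tool_rot: [-3.141, -0.008, 0.047]
contact_force: [0.6, -1.0, 1.1]
opening: 0.0689
```

Run:
```python
from h import *
s=robot.observe();print(s["time"],s["tool_pos"].round(4),s["tool_rot"].round(3),s["opening"],s["contact_force"].round(1))
hole(256,196,r=18,save="pics/w7.png")
```

```text
13.3167 [0.5973 0.1473 0.157 ] [-3.141 -0.008  0.047] 0.06893834231321169 [ 0.6 -1.   1.1]
hole (np.int32(311), np.float64(258.4), np.float64(199.0), np.int32(249), np.int32(190), np.int32(20), np.int32(19)) [[0.5939 0.1468]]
```

View pics/w7.png

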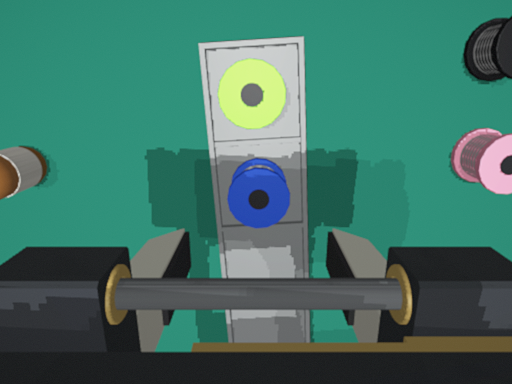

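Request:
jog_arm:
  deltas: [0, -0.12, 0, 0, 0, 0, -0.01, -0.3, 0, 0, 0, 0, -0.02, -0.52, 0, 0, 0, 0, -0.03, -0.76, 0, 0, 0, 0, -0.03, -1, 0, 0, 0, 0]

```text
time: 13.78
tool_pos: [0.5905, 0.0454, 0.1495]
tool_rot: [-3.142, 0.004, 0.048]
contact_force: [-0.2, -0.5, 0.4]
opening: 0.0688
```

Request:
jog_arm:
  deltas: [-0.01, -0.2, 0, 0, 0, 0, -0.01, -0.4, 0, 0, 0, 0, -0.02, -0.6, 0, 0, 0, 0, -0.03, -0.8, 0, 0, 0, 0, -0.03, -1, 0, 0, 0, 0]

```text
time: 14.2
tool_pos: [0.5874, -0.0546, 0.1495]
tool_rot: [-3.141, 0.004, 0.047]
contact_force: [-0.0, -0.2, -0.0]
opening: 0.0685
```

Request:
jog_arm:
  deltas: [-0.01, -0.25, 0, 0, 0, 0, -0.02, -0.5, 0, 0, 0, 0, -0.02, -0.74, 0, 0, 0, 0, -0.02, -0.92, 0, 0, 0, 0, -0.02, -0.98, 0, 0, 0, 0]

```text
time: 14.62
tool_pos: [0.5855, -0.1541, 0.1496]
tool_rot: [-3.141, 0.003, 0.044]
contact_force: [0.7, 1.0, -0.2]
opening: 0.0689
```

Request:
jog_arm:
  deltas: [0, 0, -0.1, 0, 0, 0, 0, 0, -0.25, 0, 0, 0, 0, 0, -0.4, 0, 0, 0, 0, 0, -0.45, 0, 0, 0, 0, 0, -0.45, 0, 0, 0]

```text
time: 15.03
tool_pos: [0.5856, -0.1494, 0.1041]
tool_rot: [-3.139, 0.005, 0.048]
contact_force: [-1.0, 0.0, -0.1]
opening: 0.0687
```

Run:
```python
from h import *
s=robot.observe();print(s["time"],s["tool_pos"].round(4),s["tool_rot"].round(3),s["opening"],s["contact_force"].round(1))
hole(259,220,z=.057,r=18,save="pics/w8.png")
```

```text
15.0333 [ 0.5856 -0.1494  0.1041] [-3.139  0.005  0.048] 0.06866825626589705 [-1.   0.  -0.1]
hole (np.int32(487), np.float64(260.5), np.float64(219.9), np.int32(248), np.int32(208), np.int32(26), np.int32(24)) [[ 0.5858 -0.1509]]
```

Request:
jog_arm:
  deltas: [0, 0, -0.15, 0, 0, 0, 0, 0, -0.35, 0, 0, 0, 0, 0, -0.5, 0, 0, 0, 0, 0, -0.57, 0, 0, 0, 0, 0, -0.59, 0, 0, 0]

```text
time: 15.5
tool_pos: [0.5867, -0.1505, 0.047]
tool_rot: [-3.141, 0.001, 0.048]
contact_force: [-0.5, 0.8, -0.5]
opening: 0.0686
```

Request:
jog_arm:
  deltas: [0, 0, 0, 0, 0, 0, 0, 0, 0, 0, 0, 0, 0, 0, 0, 0, 0, 0, 0, 0, 0, 0, 0, 0, 0, 0, 0, 0, 0, 0]
  claw: 0.4

```text
time: 15.92
tool_pos: [0.5876, -0.1512, 0.0488]
tool_rot: [3.141, -0.002, 0.047]
contact_force: [-0.6, -0.3, 3.4]
opening: 0.047
```

Request:
jog_arm:
  deltas: [0, 0, 0.08, 0, 0, 0, 0, 0, 0.25, 0, 0, 0, 0, 0, 0.5, 0, 0, 0, 0, 0, 0.8, 0, 0, 0, 0, 0, 1, 0, 0, 0]

```text
time: 16.33
tool_pos: [0.5875, -0.1511, 0.1506]
tool_rot: [3.141, -0.002, 0.047]
contact_force: [0.7, -0.0, -1.4]
opening: 0.0468
```

Request:
jog_arm:
  deltas: [-0.02, 0.1, 0, 0, 0, 0, -0.07, 0.28, 0, 0, 0, 0, -0.12, 0.5, 0, 0, 0, 0, -0.18, 0.74, 0, 0, 0, 0, -0.23, 0.97, 0, 0, 0, 0]

```text
time: 16.75
tool_pos: [0.5626, -0.0524, 0.1467]
tool_rot: [-3.141, 0.002, 0.047]
contact_force: [-0.0, -0.8, -1.6]
opening: 0.0467
```

Request:
jog_arm:
  deltas: [-0.05, 0.2, 0, 0, 0, 0, -0.09, 0.4, 0, 0, 0, 0, -0.14, 0.6, 0, 0, 0, 0, -0.18, 0.78, 0, 0, 0, 0, -0.23, 0.97, 0, 0, 0, 0]

```text
time: 17.17
tool_pos: [0.5398, 0.0444, 0.1468]
tool_rot: [-3.141, 0.002, 0.047]
contact_force: [0.4, -0.4, -1.4]
opening: 0.0464
```

Request:
jog_arm:
  deltas: [-0.06, 0.24, 0, 0, 0, 0, -0.11, 0.48, 0, 0, 0, 0, -0.17, 0.7, 0, 0, 0, 0, -0.2, 0.88, 0, 0, 0, 0, -0.22, 0.96, 0, 0, 0, 0]

```text
time: 17.58
tool_pos: [0.5174, 0.1414, 0.1469]
tool_rot: [-3.141, 0.002, 0.049]
contact_force: [-0.4, -0.8, -1.0]
opening: 0.0469
```

Run:
```python
from h import *
s=robot.observe();print(s["time"],s["tool_pos"].round(4),s["opening"],s["contact_force"].round(1))
```

```text
17.5833 [0.5174 0.1414 0.1469] 0.04686887915517358 [-0.4 -0.8 -1. ]
```

Request:
jog_arm:
  deltas: [0.01, 0, -0.1, 0, 0, 0, 0.01, 0, -0.3, 0, 0, 0, 0.01, 0, -0.55, 0, 0, 0, 0.01, 0, -0.75, 0, 0, 0, 0.01, 0, -0.85, 0, 0, 0]

```text
time: 18.0
tool_pos: [0.5182, 0.1377, 0.0594]
tool_rot: [3.141, 0.005, 0.046]
contact_force: [-0.2, 0.2, -1.5]
opening: 0.047
```

Request:
jog_arm:
  deltas: [0, 0, -0.05, 0, 0, 0, 0, 0, -0.1, 0, 0, 0, 0, 0, -0.14, 0, 0, 0, 0, 0, -0.16, 0, 0, 0, 0, 0, -0.16, 0, 0, 0]

```text
time: 18.42
tool_pos: [0.5206, 0.1389, 0.0478]
tool_rot: [3.141, -0.002, 0.047]
contact_force: [-1.1, -0.3, 1.0]
opening: 0.047
```

Request:
jog_arm:
  deltas: [0, 0, 0, 0, 0, 0, 0, 0, 0, 0, 0, 0, 0, 0, 0, 0, 0, 0, 0, 0, 0, 0, 0, 0, 0, 0, 0.05, 0, 0, 0]
  claw: 0.75

```text
time: 18.83
tool_pos: [0.5195, 0.139, 0.0512]
tool_rot: [3.141, 0.001, 0.047]
contact_force: [-0.3, -0.6, 0.4]
opening: 0.0685
```

Request:
jog_arm:
  deltas: [0, 0, 0.15, 0, 0, 0, 0, 0, 0.4, 0, 0, 0, 0, 0, 0.7, 0, 0, 0, 0, 0, 0.95, 0, 0, 0, 0, 0, 1, 0, 0, 0]

```text
time: 19.25
tool_pos: [0.5222, 0.1394, 0.1565]
tool_rot: [-3.141, -0.008, 0.047]
contact_force: [2.0, 0.8, 1.0]
opening: 0.0684
```

Run:
```python
from h import *
s=robot.observe();print(s["time"],s["tool_pos"].round(4),s["tool_rot"].round(3),s["opening"],s["contact_force"].round(1))
hole(258,199,r=18,save="pics/w9.png")
```

```text
19.25 [0.5222 0.1394 0.1565] [-3.141 -0.008  0.047] 0.06838435951991605 [2.  0.8 1. ]
hole (np.int32(310), np.float64(258.7), np.float64(199.4), np.int32(249), np.int32(190), np.int32(20), np.int32(20)) [[0.5186 0.1386]]
```

View pics/w9.png

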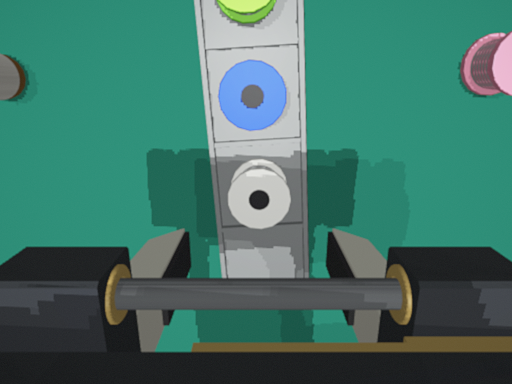

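Request:
jog_arm:
  deltas: [0.05, -0.1, 0, 0, 0, 0, 0.15, -0.3, 0, 0, 0, 0, 0.26, -0.52, 0, 0, 0, 0, 0.37, -0.74, 0, 0, 0, 0, 0.48, -0.95, 0, 0, 0, 0]

```text
time: 19.72
tool_pos: [0.5676, 0.0422, 0.1497]
tool_rot: [3.142, 0.003, 0.047]
contact_force: [0.3, 0.5, -0.1]
opening: 0.0688
```

Request:
jog_arm:
  deltas: [0.1, -0.2, 0, 0, 0, 0, 0.2, -0.4, 0, 0, 0, 0, 0.3, -0.6, 0, 0, 0, 0, 0.39, -0.78, 0, 0, 0, 0, 0.48, -0.95, 0, 0, 0, 0]

```text
time: 20.13
tool_pos: [0.6155, -0.053, 0.1493]
tool_rot: [-3.141, 0.004, 0.046]
contact_force: [0.2, 0.4, -0.2]
opening: 0.0689
```

Request:
jog_arm:
  deltas: [0.11, -0.22, 0, 0, 0, 0, 0.22, -0.44, 0, 0, 0, 0, 0.34, -0.68, 0, 0, 0, 0, 0.44, -0.88, 0, 0, 0, 0, 0.48, -0.96, 0, 0, 0, 0]

```text
time: 20.55
tool_pos: [0.6639, -0.1507, 0.149]
tool_rot: [-3.142, 0.003, 0.044]
contact_force: [-0.6, -0.2, -0.3]
opening: 0.0687
```

Request:
jog_arm:
  deltas: [0, 0, -0.1, 0, 0, 0, 0, 0, -0.25, 0, 0, 0, 0, 0, -0.4, 0, 0, 0, 0, 0, -0.45, 0, 0, 0, 0, 0, -0.45, 0, 0, 0]

```text
time: 20.97
tool_pos: [0.6622, -0.1454, 0.1038]
tool_rot: [-3.139, 0.005, 0.048]
contact_force: [0.1, 0.1, 0.1]
opening: 0.0687
```

Run:
```python
from h import *
s=robot.observe();print(s["time"],s["tool_pos"].round(4),s["tool_rot"].round(3),s["opening"],s["contact_force"].round(1))
hole(259,220,z=.057,r=18,save="pics/w10.png")
```

```text
20.9667 [ 0.6622 -0.1454  0.1038] [-3.139  0.005  0.048] 0.06868802704139527 [0.1 0.1 0.1]
hole (np.int32(492), np.float64(260.8), np.float64(220.4), np.int32(248), np.int32(209), np.int32(26), np.int32(24)) [[ 0.6623 -0.1471]]
```

View pics/w10.png

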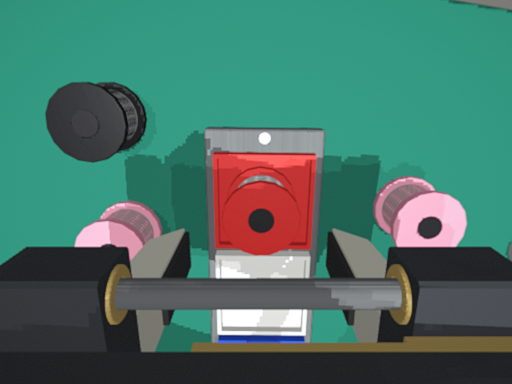

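Request:
jog_arm:
  deltas: [0, -0.01, -0.15, 0, 0, 0, 0, -0.01, -0.34, 0, 0, 0, 0, -0.01, -0.49, 0, 0, 0, 0, -0.01, -0.56, 0, 0, 0, 0, -0.01, -0.58, 0, 0, 0]

```text
time: 21.43
tool_pos: [0.6635, -0.1474, 0.048]
tool_rot: [-3.141, 0.001, 0.048]
contact_force: [0.0, 0.4, 0.0]
opening: 0.0691
```

Request:
jog_arm:
  deltas: [0, 0, 0, 0, 0, 0, 0, 0, 0, 0, 0, 0, 0, 0, 0, 0, 0, 0, 0, 0, 0, 0, 0, 0, 0, 0, 0, 0, 0, 0]
  claw: 0.4

```text
time: 21.85
tool_pos: [0.6646, -0.1481, 0.05]
tool_rot: [3.141, -0.002, 0.047]
contact_force: [0.6, 0.6, 3.7]
opening: 0.0473
```

Request:
jog_arm:
  deltas: [0, 0, 0.08, 0, 0, 0, 0, 0, 0.25, 0, 0, 0, 0, 0, 0.5, 0, 0, 0, 0, 0, 0.8, 0, 0, 0, 0, 0, 1, 0, 0, 0]

```text
time: 22.27
tool_pos: [0.6645, -0.1482, 0.1518]
tool_rot: [3.141, -0.002, 0.047]
contact_force: [0.4, -0.5, -1.7]
opening: 0.0471
```

Request:
jog_arm:
  deltas: [-0.07, 0.09, 0, 0, 0, 0, -0.2, 0.26, 0, 0, 0, 0, -0.37, 0.47, 0, 0, 0, 0, -0.55, 0.7, 0, 0, 0, 0, -0.73, 0.93, 0, 0, 0, 0]

```text
time: 22.68
tool_pos: [0.5899, -0.0543, 0.149]
tool_rot: [3.141, 0.0, 0.046]
contact_force: [0.2, 0.2, -2.1]
opening: 0.0466
```

Request:
jog_arm:
  deltas: [-0.15, 0.19, 0, 0, 0, 0, -0.3, 0.38, 0, 0, 0, 0, -0.45, 0.57, 0, 0, 0, 0, -0.59, 0.75, 0, 0, 0, 0, -0.73, 0.93, 0, 0, 0, 0]

```text
time: 23.1
tool_pos: [0.5171, 0.0388, 0.1492]
tool_rot: [3.141, -0.0, 0.047]
contact_force: [-0.1, -0.6, -1.0]
opening: 0.0474
```

Request:
jog_arm:
  deltas: [-0.17, 0.22, 0, 0, 0, 0, -0.34, 0.44, 0, 0, 0, 0, -0.53, 0.67, 0, 0, 0, 0, -0.67, 0.85, 0, 0, 0, 0, -0.73, 0.92, 0, 0, 0, 0]

```text
time: 23.52
tool_pos: [0.4429, 0.1318, 0.1491]
tool_rot: [-3.141, 0.001, 0.049]
contact_force: [-0.0, -0.3, -2.3]
opening: 0.0468
```

Run:
```python
from h import *
s=robot.observe();print(s["time"],s["tool_pos"].round(4),s["opening"],s["contact_force"].round(1))
```

```text
23.5167 [0.4429 0.1318 0.1491] 0.046839785925555225 [-0.  -0.3 -2.3]
```

Request:
jog_arm:
  deltas: [0.01, 0, -0.1, 0, 0, 0, 0.01, 0, -0.3, 0, 0, 0, 0.01, 0, -0.55, 0, 0, 0, 0.01, 0, -0.75, 0, 0, 0, 0.01, 0, -0.85, 0, 0, 0]

```text
time: 23.93
tool_pos: [0.4454, 0.1295, 0.062]
tool_rot: [3.141, 0.002, 0.047]
contact_force: [0.3, -0.2, -1.3]
opening: 0.0471
```

Request:
jog_arm:
  deltas: [0, 0, -0.05, 0, 0, 0, 0, 0, -0.1, 0, 0, 0, 0, 0, -0.14, 0, 0, 0, 0, 0, -0.16, 0, 0, 0, 0, 0, -0.16, 0, 0, 0]

```text
time: 24.35
tool_pos: [0.4466, 0.1299, 0.0489]
tool_rot: [3.141, -0.002, 0.047]
contact_force: [-1.7, -2.6, 4.8]
opening: 0.0471
```

Request:
jog_arm:
  deltas: [0, 0, 0, 0, 0, 0, 0, 0, 0, 0, 0, 0, 0, 0, 0, 0, 0, 0, 0, 0, 0, 0, 0, 0, 0, 0, 0.05, 0, 0, 0]
  claw: 0.75

```text
time: 24.77
tool_pos: [0.4456, 0.13, 0.0524]
tool_rot: [3.141, 0.001, 0.047]
contact_force: [-0.2, -0.4, 0.8]
opening: 0.0687
```

Request:
jog_arm:
  deltas: [0, 0, 0.15, 0, 0, 0, 0, 0, 0.4, 0, 0, 0, 0, 0, 0.7, 0, 0, 0, 0, 0, 0.95, 0, 0, 0, 0, 0, 1, 0, 0, 0]

```text
time: 25.18
tool_pos: [0.4481, 0.1303, 0.1569]
tool_rot: [-3.141, -0.007, 0.047]
contact_force: [0.1, 0.5, 0.2]
opening: 0.069
```

Request:
jog_arm:
  deltas: [0.05, -0.05, 0.15, 0, 0, 0, 0.15, -0.15, 0.4, 0, 0, 0, 0.3, -0.3, 0.7, 0, 0, 0, 0.4, -0.4, 0.95, 0, 0, 0, 0.4, -0.4, 1, 0, 0, 0]

```text
time: 25.6
tool_pos: [0.4892, 0.0885, 0.2566]
tool_rot: [3.141, -0.008, 0.045]
contact_force: [0.6, 0.0, 0.1]
opening: 0.0688
```

Run:
```python
from h import *
s=robot.observe();print(s["time"],s["tool_pos"].round(4),s["tool_rot"].round(3),s["opening"],s["contact_force"].round(1))
P=robot.camera_params("wrist");np.save("w11.npy",P,allow_pickle=True)
w=robot.read_camera("wrist");d=robot.read_camera("side")
cv2.imwrite("pics/w11.png",w[:,:,::-1]);cv2.imwrite("pics/s11.png",d[:,:,::-1])
cv2.imwrite("pics/f.png",np.hstack([cv2.resize(w,(400,300)),cv2.resize(d[130:320,180:400],(400,300))])[:,:,::-1])
```

```text
25.6 [0.4892 0.0885 0.2566] [ 3.141 -0.008  0.045] 0.068752878482586 [0.6 0.  0.1]
```

View pics/f.png

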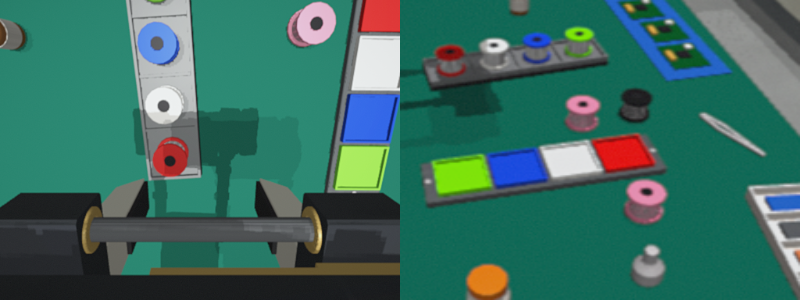

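All four reels stand upright, in the order red, white, blue, lime from near to far. I'll check their positions numerically, confirm the bystanders haven't moved, and hand in.

Run:
```python
from h import *
im=cv2.imread("pics/w11.png");P=np.load("w11.npy",allow_pickle=True).item();v=im.max(2)
for n,(u,w),t0 in(("red",(218,205),(.4434,.131)),("white",(209,135),(.519,.1388)),("blue",(201,56),(.5946,.1466))):
    s=np.s_[w-10:w+11,u-10:u+11];_,t=cv2.threshold(v[s].copy(),0,1,cv2.THRESH_BINARY_INV|cv2.THRESH_OTSU)
    q=np.zeros_like(v);q[s]=t;b=max(blobs(q,15));p=ray(P,b[1:3],.056)[0];print(n,p.round(4),"err mm",((p-t0)*1000).round(1))
a,b=[cv2.imread(f"pics/{f}.png")[:,:,::-1].copy() for f in("side0","s11")]
for c in("pink","orange"):
    print(c,[x[1:3] for x in blobs(mask(a,c))],[x[1:3] for x in blobs(mask(b,c))])
s=robot.observe();print(s["time"],s["contact_force"].round(1))
robot.hand_in()
```

```text
red [0.4436 0.1299] err mm [ 0.2 -1.1]
white [0.5183 0.1389] err mm [-0.7  0.1]
blue [0.5935 0.1472] err mm [-1.1  0.6]
pink [(np.float64(280.1), np.float64(200.7)), (np.float64(314.6), np.float64(256.3))] [(np.float64(280.1), np.float64(200.7)), (np.float64(314.6), np.float64(256.3))]
orange [(np.float64(10.4), np.float64(57.3)), (np.float64(80.7), np.float64(67.2)), (np.float64(3.2), np.float64(91.4)), (np.float64(245.2), np.float64(125.2)), (np.float64(416.9), np.float64(292.9)), (np.float64(227.6), np.float64(308.6))] [(np.float64(53.5), np.float64(9.9)), (np.float64(72.9), np.float64(67.4)), (np.float64(61.6), np.float64(89.8)), (np.float64(2.5), np.float64(91.4)), (np.float64(245.1), np.float64(125.2)), (np.float64(416.9), np.float64(292.9)), (np.float64(227.6), np.float64(308.6))]
25.7 [-0.1  0.6 -0.1]
the job is handed in; nothing more can be done
```

All four reels are in the grey tray in reverse order: lime farthest from the robot, then blue, white, and red nearest. All are released, and the job was handed in at 25.7 s.

- **Placement:** in the last wrist picture, red, white and blue measured within about 1.3 mm of their compartment centres. Lime measured about 1 mm off right after it was placed. All four looked upright in the final wrist and side views.
- **Other objects:** in the side view, the flux bottle, paste jar and two pink look-alikes are at the same pixels as at the start. I checked the nozzle and the black reel only by eye; both look unmoved.
- **Forces:** the largest wrist force I read was about 6.5 N, as a reel touched down. The gripper was clear of everything at hand-in, and no check failed or disagreed.

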